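# Spin the washed tomatoes dry

## Robot

A 7-joint arm with a two-finger parallel gripper is mounted at the origin on the work surface. World frame = base frame: x ahead of the robot, y to its left, z up, the work surface at z = 0. Lengths are in mm, angles in rad, forces in N, time in s.
With the tool pointing down it reaches from about 400 to 875 mm from the base axis. Payload 19.3 kg.
Tool frame: the origin (TCP) lies at the very end of the fingers, on their centre line; the grasp point (between the pads) lies 19 mm behind it; z points along the fingers, y is the line along which they close (so a half turn about z gives the same grasp; the last joint's range is limited). The gripper opens to 85 mm and grips with 20 to 120 N. Pads are 22 mm wide; open, the fingers measure 114 mm over their backs; the gripper's body (76 mm by 85 mm) begins 54 mm behind the grasp point. The pads swing forward as they close: fully open they stand 13 mm farther back than shut.
Start: joints at [1.052, 0.521, -0.036, 1.599, 0.021, 1.021, -0.113], TCP at [271.15, -563.109, 231.291] pointing down, gripper open.
Joint ranges: [-2.91, 2.91], [-0.3, 2.13], [-1.5, 1.42], [0.17, 2.43], [-1.26, 4.41], [0.16, 1.93], [-2.52, 2.52]. Speed limits (rad/s): [1.89, 1.89, 2.39, 2.39, 3.01, 3.01, 3.01].

## Interface

Orientations are given as a rotation vector (axis times angle).
In Python, from plant import manip gives the robot as it stands.
- The arm moves only by the shell command python3 -m jog 'ROWS'. ROWS is JSON, one flat list of numbers, 7 for each row, row after row: the turn, a rotation vector about the tool's x, y, z as a fraction of full scale, then the shift along the tool's x, y, z as a fraction of full scale, then the closure, from 0 (fully open) to 1 (shut). A call has 1 to 12 rows; each row shifts and turns the commanded pose from where the row before left it, along the tool's axes as they then stand; what a row does not reach is not made up. Full scale, the value 1, is 0.12 m for a shift and pi/2 rad for a turn. A row lasts 1/12 s, in which the tool goes at most 41.7 mm and 7.16 degrees, less where a joint would pass 70% of its speed; a pose out of reach is approached as far as the arm can. A call with a number of a shift or a turn outside -1 to 1 is refused whole. A call with a gripper value outside its range is refused whole. The fingers move at their own pace and stop on an object; the grip force is fixed at half the most. Time passes only in rows, so rows that do not move let the fingers close. It gives the time, the measured TCP pose, the force, the opening and the grip force at its end, in the units of the state.
- manip.observe(): the state, without advancing time (a new reading comes with each control period).
- manip.grab_frame(name): name is "scene" or "top" or "wrist"; returns the picture (420x560x3 uint8, blue, green, red); there is no depth.
- manip.camera_params(name): a dict with "mtx" (3x3 intrinsics, pixels), "rvec" (rotation vector, rad) and "tvec" (3), from world to camera coordinates, as OpenCV has them. Camera axes: x right, y down, z forward; pixel columns grow to the right and rows downward; lengths in mm; the calibration is good to about 2 mm. A picture is of the moment at which its call begins: read the wrist's pose just before it. camera_params takes no time and is no camera call; for the wrist camera it gives the pose at the moment of the call.
- manip.close_job(): hands the job in; it is judged then, once.
Trained networks look in the newest picture that a camera, given by its name, has taken for a name from the list of things; names that differ only in an ending like _2 or _b are one class to them, and where a whole thing is asked for, a point or a joint stands for the part that bears it (a point fixed in the world has none). Each returns a list of dicts, best first, with "confidence" (0 to 1); they miss things now and then, are a little off and sometimes report something else, mostly with a low value. They report only what shows in the picture. A call takes as long as a camera call. They do not tell look-alikes from the thing itself.
- manip.silhouettes(camera, label): "region" (420x560 bool, what is visible of it) and "location" ([column, row] in pixels, amid what is visible of it).
The state is a dict: "clock": time; "qpos": joint angles; "joint_vel": joint speeds; "tau": joint torques, N m; "position": TCP position; "orientation": TCP orientation; "force": force on the tool from outside, world axes, zero at the start; "wrist_torque": the same for the moment, N m; "gripper_width": finger opening in mm; "grip_force": force on a finger pad.
Only numpy, scipy, OpenCV 4.12 (cv2) and the standard library are available. Lean on these libraries where they do the work, as an engineer would, in place of code of your own. Each camera call takes 0.05 s, during which the arm holds its last target. There are 200 camera calls.

## Task

Spin the washed tomatoes dry: put every tomato from the board into the salad spinner's basket, and nothing else. Then set the lid on the spinner, turn it back (anticlockwise) until its tabs drop into the gaps of the thread, and screw it forward (clockwise) home to the stops. With the lid home, turn the crank clockwise at least three full turns; leave the lid on. Do not knock the glass jar away or over.

Things in the scene. Friction and masses are not known exactly. Their poses are not given: they have to be found in the camera images.
- bowl: Salad spinner: round steel bowl fixed to the shelf, 212 mm across, 127 mm high; origin at the centre of its underside. Inside its rim (inner radius 102 mm) sits a plastic collar with a three-start thread: three white ribs of inner radius 91 mm, 5 mm thick, each falling 3 mm in 46 degrees clockwise from its gap; the rib's top is 6 mm below the rim at its high end.
- bowl_mouth (a point): Centre of the bowl's mouth at rim height; z up. The three gaps between the ribs, 28 degrees wide, are centred on this point's own +x and 120 and 240 degrees from it. Under the ribs runs a grey shelf for the lid's tabs, 18 mm below the rim at a gap, sinking with the rib to a stop. In a gap, a back stop lets a tab (18 degrees wide) go only 5 degrees anticlockwise of the gap's middle.
- basket_floor (a point): Centre of the floor of the white slatted basket in the bowl, 22 mm above the bowl's underside; z up. The basket is open at the top, 156 mm across inside, its rim 37 mm below the bowl's rim. It turns freely on a pivot; three upright drive lugs on its rim (70 mm from the axis, tops 21 mm below the bowl's rim) are pushed round by a dog under the lid that turns with the crank.
- lid: The spinner's white lid, loose, about 0.4 kg with its crank, lying right way up; origin at the centre of its underside, z up. A disc of radius 86 mm, 20 mm thick, with three flat tabs at 0, 120 and 240 degrees from its x, each 29 mm wide, reaching radius 97.5 mm, 8 to 13 mm above the underside.
- lid_grip (a point): Point in the lid's grip bar, on the lid's axis, 50 mm above the underside. The bar is fixed upright on the lid: 60 mm long along the lid's x, 16 mm thick along its y, its top 64 mm above the underside. This point is 31 to 36 mm above the bowl's rim when the tabs rest on the ribs, about 24 mm when they have dropped into the gaps, about 21 mm when screwed home.
- lid_tab0 (a point): Middle of the lid's tab at its own +x, 92 mm from the lid's axis, 10.5 mm above its underside. The three tabs are alike.
- lock0 (a point): Place on the collar where a tab's middle comes to lie when the lid is screwed home to the stops: 57 degrees clockwise of the middle of the gap at the bowl's +x, 92 mm from the axis.
- lock1 (a point): The same, 120 degrees anticlockwise of lock0. Any tab may come to any of the three.
- lock2 (a point): The same, 240 degrees anticlockwise of lock0.
- crank_grip (a point): The crank: a flat grey ring that turns on the lid round the grip bar, with one upright paddle fixed to it as handle. Point in the paddle, 66 mm from the lid's axis along the crank's own x, 50 mm above the lid's underside. The paddle is 26 mm long along that x (radially), 14 mm thick, its top 64 mm above the underside; it does not swivel, it turns with the ring.
- crank (a joint): Angle of the crank on the lid, rad: 0 to 0.8 at the start, growing without limit as it is turned clockwise (seen from above); 6.283 a turn. Friction about 0.05 N m; it stays where it is left.
- lemon_mid (a point): Lemon, 68 mm long, 46 mm thick; its centre. Not for the spinner.
- garlic_mid (a point): Garlic bulb, 50 mm across, 48 mm high; a point 20 mm above its underside. Not for the spinner.
- jar: Lever-top glass jar, 80 mm across, 118 mm high, standing loose; origin at the centre of its underside.
- tomato0_mid (a point): A washed tomato, 42 mm across, 35 mm high, about 40 g, on the wooden board (12 mm thick); its centre, half-way up. The tomatoes are alike; between two and four are present.
- tomato1_mid (a point): A washed tomato, 42 mm across, 35 mm high, about 40 g, on the wooden board (12 mm thick); its centre, half-way up.
- tomato2_mid (a point): A washed tomato, 42 mm across, 35 mm high, about 40 g, on the wooden board (12 mm thick); its centre, half-way up.
- tomato3_mid (a point): A washed tomato, 42 mm across, 35 mm high, about 40 g, on the wooden board (12 mm thick); its centre, half-way up.
Mind the look-alikes: they are no part of the job. Leave any blue look-alike of the part that bears tomato2_mid alone. What is shaped like the lid but pink is not meant.

How it is judged (in metres and radians):
On the way, in this order (a step that is already met when the one before it is completed fails the run):
1. every tomato is in the basket (horizontal distance between each of tomato0_mid, tomato1_mid, tomato2_mid, tomato3_mid and basket_floor below 0.078 m and z of tomato0_mid in the frame of basket_floor between 0 and 0.075 m and z of tomato1_mid in the frame of basket_floor between 0 and 0.075 m and z of tomato2_mid in the frame of basket_floor between 0 and 0.075 m and z of tomato3_mid in the frame of basket_floor between 0 and 0.075 m), for 0.2 s.
2. the lid's tabs have dropped through the gaps in the thread (z of lid_grip in the frame of bowl_mouth below 0.0275 m and angle between lid_grip's own z axis and vertical below 0.06 rad and horizontal distance between lid_grip and bowl_mouth below 0.01 m), for 0.1 s.
3. the lid is screwed forward home to the stops (all of step 2 and (horizontal distance between lid_tab0 and lock0 below 0.016 m or horizontal distance between lid_tab0 and lock1 below 0.016 m or horizontal distance between lid_tab0 and lock2 below 0.016 m)), for 0.2 s.
4. the crank has been turned three full turns clockwise with the lid home (all of step 3 and value of joint crank above 18.6 rad), for 0.1 s.
At the end, for the whole second after the job is handed in: Every tomato lies in the basket (within 78 mm of its axis, below its rim), lemon and garlic are out of the spinner, the lid is level under the thread, its tabs within 16 mm of the stops, the crank is past 18.6 rad (three turns clockwise), all at rest (all of step 1 and all of step 4 and horizontal distance between each of lemon_mid, garlic_mid and bowl_mouth above 0.1 m and linear speed of lid below 0.02 m/s); the robot touches nothing.
It fails at once if the jar is knocked away by more than 5 cm or tipped over (distance of jar from where it was at the start of the episode above 0.05 m or angle between jar's own z axis and vertical above 0.7 rad).
It fails at once if the crank is turned more than half a turn before the lid is under the thread (value of joint crank above 3.3 rad and z of lid_grip in the frame of bowl_mouth above 0.032 m).
Of tomato0, tomato1, tomato2, tomato3 only 2 to 4 are there at a start; the rules pass over those that are not, and their reading is None.
At some moment in a run one of tomato0, tomato1, tomato2, tomato3 may be knocked a few centimetres aside while the robot is not near it.
Once in a run the grip may slacken for a moment while it holds something.
It also fails if it takes over 210 s, if anything falls off the work surface, if the arm or the gripper's body presses on something with over 40 N, if the wrist force passes 120 N, or if a joint passes its speed limit or range.

## Working session

There is one attempt and no reset: what is moved stays moved. The work goes in short steps, Python scripts to look and compute and a shell command to move; the robot and the scene stay as the last step left them, time stands still between calls to the robot, and variables do not carry over. Pictures are saved under pics/ and viewed, at most 14 in all, crops included, and the job is handed in when it is done.

```bash
ls; mkdir -p pics
python3 - <<'E'
from plant import manip
import cv2
s=manip.observe();print(s)
for c in("scene","top"):
    cv2.imwrite(f"pics/{c}0.png",manip.grab_frame(c))
    p=manip.camera_params(c);print(c,p)
E
```

```text
pics
{'clock': 0.0, 'qpos': array([ 1.05182168,  0.52203421, -0.0363235 ,  1.60001064,  0.02120222,
        1.02111942, -0.11283255]), 'joint_vel': array([-0.00039451, -0.00060778,  0.00067648, -0.00047024,  0.00119753,
       -0.00213593,  0.00045858]), 'tau': array([-7.67537858e-04, -9.27118492e+01,  1.97892107e+00, -3.69936597e+01,
        1.77793717e-02,  8.18223925e-03,  4.67597886e-05]), 'position': array([ 270.97455627, -562.81450318,  230.71225454]), 'orientation': array([-3.06174532e+00, -6.98712267e-01,  5.50719269e-04]), 'force': array([ 0.04417386, -0.33304242,  0.15927906]), 'wrist_torque': array([-0.02988792, -0.01668073,  0.03185026]), 'grip_force': 0.0, 'gripper_width': 85.72509284210236}
scene {'mtx': array([[452.12469765,   0.        , 273.21562622],
       [  0.        , 452.12469765, 205.52705982],
       [  0.        ,   0.        ,   1.        ]]), 'rvec': array([ 1.03859835,  2.30375738, -1.17615124]), 'tvec': array([ 300.76598089, -104.3971591 , 1350.103696  ])}
top {'mtx': array([[523.29779301,   0.        , 278.23573729],
       [  0.        , 523.29779301, 212.24448127],
       [  0.        ,   0.        ,   1.        ]]), 'rvec': array([ 2.16484041, -2.18120684,  0.05937964]), 'tvec': array([  23.33371164,  445.41484868, 1307.57748044])}
```

View pics/top0.png

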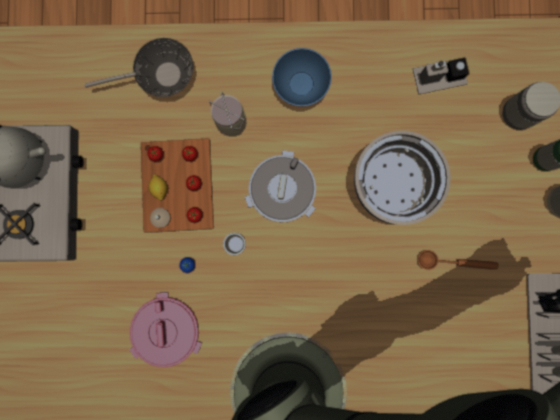

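View pics/scene0.png

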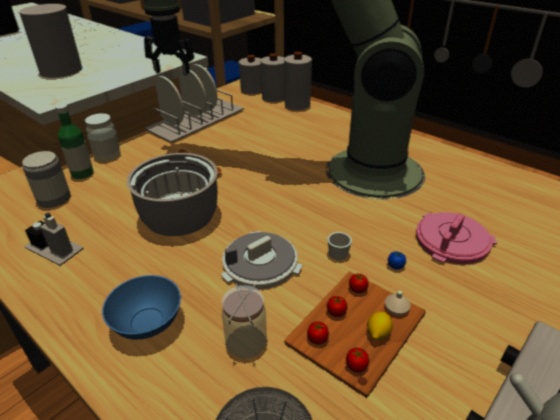

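The top view shows four red tomatoes on the board at (155,153), (190,153), (193,183) and (194,214). The lemon is at (158,187), the garlic at (159,217), the jar at (227,113), the white lid at (282,187) and the bowl at (401,178). The look-alikes are a pink lid at (164,332) and a blue tomato at (187,264).

```bash
cat > h.py <<'E'
from plant import manip
import numpy as np, cv2
from scipy.spatial.transform import Rotation as R
def ray(cam,uv,P=None):
    p=P or manip.camera_params(cam)
    Rm=cv2.Rodrigues(np.array(p["rvec"]))[0]; t=np.array(p["tvec"])
    d=Rm.T@np.linalg.inv(p["mtx"])@np.array([uv[0],uv[1],1.]); return -Rm.T@t,d
def onz(cam,uv,z,P=None):
    o,d=ray(cam,uv,P); return o+d*(z-o[2])/d[2]
def proj(cam,X,P=None):
    p=P or manip.camera_params(cam)
    return cv2.projectPoints(np.array(X,float).reshape(-1,1,3),np.array(p["rvec"]),np.array(p["tvec"]),p["mtx"],None)[0].reshape(-1,2)
def pose():
    s=manip.observe(); return np.array(s["position"]),R.from_rotvec(s["orientation"])
def to(x,y,z,yaw=None):
    "tool-frame shift in units of full scale (0.12 m) and turn about tool z (unit pi/2); yaw=world angle of tool y axis (mod 180), tool straight down"
    p,r=pose(); M=r.as_matrix(); d=np.array([x,y,z])-p
    cur=np.degrees(np.arctan2(M[1,1],M[0,1]))
    print("pos",p.round(1),"yaw_y",cur.round(1),"tilt",np.degrees(np.arccos(-M[2,2])).round(2),"q7",round(manip.observe()["qpos"][6],2))
    print("world d",d.round(1),"tool shift/120",(M.T@d/120).round(3))
    if yaw is not None:
        for k in(0,180,-180):
            a=(yaw+k-cur)
            a=(a+180)%360-180
            print("turn z frac",round(-a/90,3),"deg",round(-a,1))
E
python3 - <<'E'
from h import *
manip.grab_frame("top");manip.grab_frame("scene")
for l,z in(("tomato0_mid",30),("lemon_mid",35),("garlic_mid",32),("jar",59),("lid",10),("lid_grip",50),("bowl",127),("crank_grip",50)):
    for c in("top","scene"):
        for d in manip.silhouettes(c,l):
            u=d["location"]; print(l,c,round(d["confidence"],2),np.round(u),onz(c,u,z).round(0)[:2])
p,r=pose();print(r.as_matrix().round(2))
E
```

```text
tomato0_mid top 0.61 [292. 196.] [486. -15.]
tomato0_mid top 0.48 [194. 219.] [430. 233.]
tomato0_mid scene 0.27 [261. 260.] [525.  32.]
lemon_mid scene 0.64 [376. 325.] [518. 321.]
lemon_mid scene 0.58 [176. 194.] [ 492. -312.]
lemon_mid scene 0.42 [359. 361.] [604. 340.]
lemon_mid scene 0.26 [338. 307.] [529. 241.]
garlic_mid top 0.54 [160. 218.] [433. 316.]
garlic_mid scene 0.69 [398. 303.] [440. 323.]
jar top 0.6 [230. 115.] [686. 138.]
jar scene 0.94 [246. 318.] [680. 140.]
lid top 0.73 [285. 191.] [501.   3.]
lid top 0.65 [163. 334.] [141. 311.]
lid scene 0.78 [453. 241.] [163. 317.]
lid scene 0.77 [259. 263.] [521.  20.]
lid_grip top 0.88 [162. 329.] [159. 304.]
lid_grip top 0.69 [282. 190.] [498.  10.]
lid_grip top 0.36 [158. 154.] [593. 320.]
lid_grip scene 0.75 [457. 236.] [191. 329.]
lid_grip scene 0.55 [261. 263.] [547.  54.]
lid_grip scene 0.44 [381. 324.] [522. 332.]
bowl top 0.89 [402. 180.] [ 510. -270.]
bowl scene 0.73 [176. 194.] [ 568. -194.]
bowl scene 0.44 [357. 284.] [531. 279.]
crank_grip top 0.68 [176. 339.] [136. 271.]
crank_grip top 0.58 [293. 181.] [521. -17.]
crank_grip scene 0.91 [258. 268.] [563.  61.]
crank_grip scene 0.77 [451. 238.] [206. 323.]
crank_grip scene 0.53 [260. 265.] [554.  56.]
[[ 0.9   0.43 -0.  ]
 [ 0.43 -0.9   0.  ]
 [-0.   -0.   -1.  ]]
```

```bash
cat >> h.py <<'E'
def reds(cam,z=29.5,amin=40,P=None,img=None):
    "red blobs (tomatoes): centroid, area, world position on plane z"
    P=P or manip.camera_params(cam); img=manip.grab_frame(cam) if img is None else img
    h=cv2.cvtColor(img,cv2.COLOR_BGR2HSV)
    m=(((h[...,0]<5)|(h[...,0]>172))&(h[...,1]>180)&(h[...,2]>60)).astype(np.uint8)
    m=cv2.morphologyEx(m,cv2.MORPH_OPEN,np.ones((3,3)))
    n,l,st,ce=cv2.connectedComponentsWithStats(m)
    return [(ce[i].round(1),int(st[i][4]),onz(cam,ce[i],z,P).round(1)) for i in range(1,n) if st[i][4]>amin],img
E
python3 - <<'E'
from h import *
for c in("top","scene"):
    b,im=reds(c)
    for x in b: print(c,*x)
    if c=="top":
        cv2.imwrite("pics/crop1.png",np.hstack([cv2.resize(im[145:229,240:324],(400,400),interpolation=3),cv2.resize(im[128:228,352:452],(400,400),interpolation=3)]))
to(430,230,200)
E
```

```text
top [155.8 154.1] 122 [595.3 329.8  29.5]
top [190.9 154.6] 100 [593.1 240.3  29.5]
top [195.4 183.6] 94 [519.  228.4  29.5]
top [196.7 212.9] 81 [444.8 224.9  29.5]
scene [357.9 283.4] 159 [444.5 233.5  29.5]
scene [336.5 306.7] 194 [525.1 236.8  29.5]
scene [317.4 333.5] 218 [601.1 247.7  29.5]
scene [356.9 360.2] 275 [600.9 334.7  29.5]
pos [ 271.2 -563.1  231.3] yaw_y -64.3 tilt 0.0 q7 -0.11
world d [158.8 793.1 -31.3] tool shift/120 [ 4.06  -5.381  0.261]
```

View pics/crop1.png

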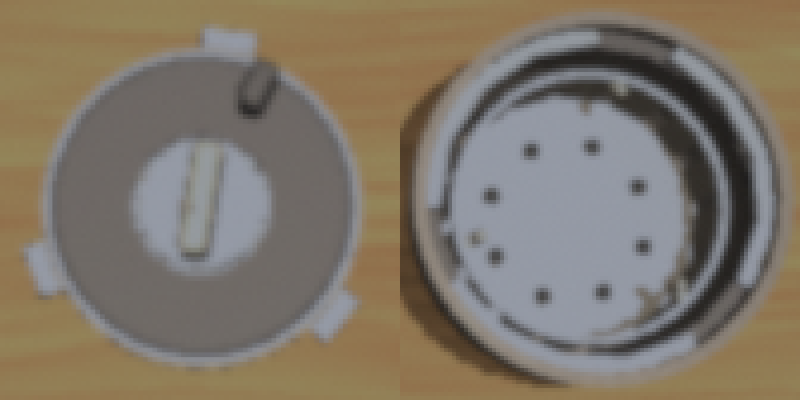

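The crop shows lid tabs at about -8.5°, 111.5° and -128.5° in the world frame. The bowl's gaps (grey patches) are near -15°, 105° and -135°. I'll turn the tool square to the world axes and look at the bowl from above.

```bash
python3 -m jog '[0,0,0.075,0,0,-0.2,0, 0,0,0.075,0,0,-0.2,0, 0,0,0.075,0,0,-0.2,0, 0,0,0.06,0,0,-0.2,0, 0,0,0,0.2,-0.25,0,0, 0,0,0,0.3,-0.25,0,0, 0,0,0,0.3,-0.25,0,0, 0,0,0,0.3,-0.25,0,0, 0,0,0,0.3,-0.25,0,0, 0,0,0,0.3,-0.25,0,0, 0,0,0,0.2,-0.25,0,0, 0,0,0,0,-0.25,0,0]'; python3 -m jog '[0,0,0,0,-0.25,0,0, 0,0,0,0,-0.2,0,0, 0,0,0,0,0,0,0]'
python3 - <<'E'
from h import *
P=manip.camera_params("wrist")
cv2.imwrite("pics/w1.png",manip.grab_frame("wrist"))
Rm=cv2.Rodrigues(P["rvec"])[0];print("cam at",(-Rm.T@P["tvec"]).round(),"z",Rm[2].round(2),P["mtx"][0,0])
to(510,-270,330,-90)
E
```

```text
clock: 2.1
position: [483.0, -336.4, 326.5]
orientation: [-3.14, -0.008, -0.001]
force: [0.8, -0.6, 0.8]
gripper_width: 85.4
grip_force: 0.0
clock: 2.35
position: [479.8, -280.7, 327.7]
orientation: [-3.14, -0.01, -0.001]
force: [0.5, -0.4, -0.1]
gripper_width: 85.1
grip_force: 0.0
cam at [ 559. -280.  470.] z [-0.3  -0.   -0.95] 291.79359767963234
pos [ 479.4 -283.3  327.7] yaw_y -89.7 tilt 0.04 q7 -1.15
world d [30.6 13.3  2.3] tool shift/120 [ 0.255 -0.109 -0.019]
turn z frac 0.003 deg 0.3
turn z frac -1.997 deg -179.7
turn z frac -1.997 deg -179.7
```

View pics/w1.png

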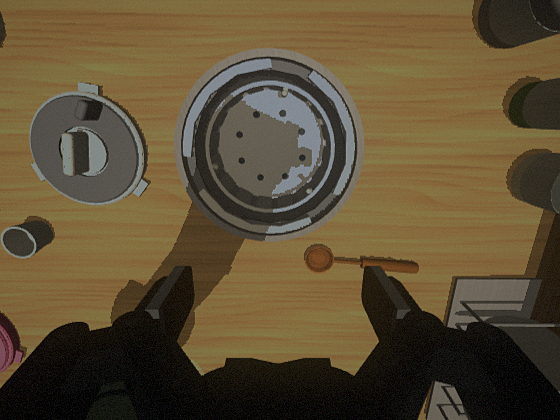

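The wrist view shows the bowl centred near (268,147) with a gap near (290,65). The lid is at (85,148), with its bar at (75,155) and the paddle at (87,108).

```bash
cat >> h.py <<'E'
from scipy.optimize import minimize
def circ(x,y,z,r,n=72):
    a=np.arange(n)*2*np.pi/n
    return np.c_[x+r*np.cos(a),y+r*np.sin(a),np.full(n,z)]
def fitdisc(cam,P,region,x0,parts):
    "parts: (z,r) circles; fits centre so that filled hull matches region"
    reg=region.astype(np.float32)
    def f(v):
        m=np.zeros(reg.shape,np.uint8)
        pts=np.vstack([proj(cam,circ(*v,z,r),P) for z,r in parts])
        cv2.fillConvexPoly(m,cv2.convexHull((pts*16).astype(np.int32)),1,shift=4)
        return 1-(m*reg).sum()/np.maximum(m,reg).sum()
    r=minimize(f,x0,method="Nelder-Mead",options=dict(initial_simplex=np.array(x0)+[[0,0],[20,0],[0,20]],xatol=.2))
    return r.x,r.fun
E
python3 - <<'E'
from h import *
W=[]
for c in("wrist","top"):
    P=manip.camera_params(c); im=manip.grab_frame(c)
    for d in manip.silhouettes(c,"bowl"):
        x0=onz(c,d["location"],127,P)[:2]
        print(c,d["confidence"],d["region"].sum(),fitdisc(c,P,d["region"],x0,[(127,106)]))
    W.append((c,P,im))
import pickle;pickle.dump(W,open("w1.pkl","wb"))
E
```

```text
wrist 0.67 28893 (array([ 522.98985664, -269.27138125]), np.float64(0.05145329236984253))
top 0.89 5822 (array([ 515.28562614, -266.38617031]), np.float64(0.1926419734954834))
```

Run:
```python
from h import *
import pickle
W=pickle.load(open("w1.pkl","rb"))
from scipy.ndimage import map_coordinates as mc
def prof(c,P,g,x,y,z,rs,n=180):
    out=0
    for r in rs:
        uv=proj(c,circ(x,y,z,r,n),P); out=out+mc(g,[uv[:,1],uv[:,0]],order=1)
    return out/len(rs)
out=[]
for c,P,im in W:
    g=im.min(2).astype(float)
    best=[]
    # centre: radial edge sharpness at the rim (r 106: wood colour outside -> use saturation) 
    s=cv2.cvtColor(im,cv2.COLOR_BGR2HSV)[...,1].astype(float)
    f=lambda v: -(np.clip(prof(c,P,s,*v,127,[108,110])-prof(c,P,s,*v,127,[102,104]),-40,60)).mean()
    r=minimize(f,[518,-269],method="Nelder-Mead",options=dict(initial_simplex=[[518,-269],[528,-269],[518,-259]]))
    print(c,r.x,r.fun)
    x,y=r.x
    p=prof(c,P,g,x,y,119,[93,95,97,99],120)
    print(p.round().astype(int).tolist())
    k=4; big=cv2.resize(im,None,fx=k,fy=k,interpolation=3)
    for z,rr,col in((127,106,(0,255,0)),(121,91,(0,0,255))):
        cv2.polylines(big,[(proj(c,circ(x,y,z,rr),P)*k+k/2).astype(int)],True,col,1)
    for a in(-15,105,225):
        q=proj(c,[[x+rr*np.cos(np.radians(a)),y+rr*np.sin(np.radians(a)),119] for rr in(60,115)],P)*k+k/2
        cv2.line(big,q[0].astype(int),q[1].astype(int),(255,0,255),1)
    u=(proj(c,[[x,y,119]],P)[0]*k).astype(int); h=400 if c=="wrist" else 210
    out.append(cv2.resize(big[max(u[1]-h,0):u[1]+h,u[0]-h:u[0]+h],(400,400)))
cv2.imwrite("pics/ov1.png",np.hstack(out))
```

```text
wrist [ 514.75706042 -265.70220484] -31.705627858049652
[82, 88, 92, 98, 98, 97, 84, 90, 102, 116, 120, 124, 124, 119, 114, 127, 132, 132, 131, 131, 132, 133, 133, 135, 135, 129, 125, 123, 121, 117, 44, 45, 45, 42, 42, 44, 32, 35, 35, 39, 50, 47, 48, 49, 48, 49, 48, 50, 47, 49, 51, 51, 50, 50, 54, 54, 56, 56, 56, 55, 56, 94, 96, 90, 93, 93, 108, 109, 122, 116, 130, 127, 68, 48, 57, 55, 59, 62, 67, 70, 71, 118, 131, 132, 135, 129, 127, 118, 108, 96, 102, 105, 102, 97, 92, 83, 74, 80, 80, 84, 80, 72, 69, 66, 68, 67, 72, 71, 64, 64, 58, 59, 64, 58, 64, 66, 69, 66, 63, 68]
top [ 516.12976273 -263.48993513] -35.769720058580674
[150, 154, 154, 154, 154, 153, 149, 150, 152, 152, 152, 152, 157, 151, 154, 156, 156, 154, 152, 150, 150, 149, 147, 148, 148, 146, 146, 146, 144, 144, 141, 130, 129, 127, 128, 126, 127, 121, 109, 77, 77, 83, 82, 85, 85, 86, 85, 87, 88, 90, 90, 90, 94, 94, 95, 96, 97, 98, 100, 101, 100, 104, 134, 152, 149, 148, 151, 148, 147, 142, 139, 130, 118, 95, 84, 86, 90, 89, 86, 81, 63, 40, 28, 25, 24, 24, 20, 19, 18, 16, 17, 20, 23, 23, 24, 22, 18, 13, 31, 78, 89, 83, 81, 88, 93, 96, 101, 101, 100, 96, 86, 94, 92, 95, 96, 97, 96, 97, 110, 143]
```

View pics/ov1.png

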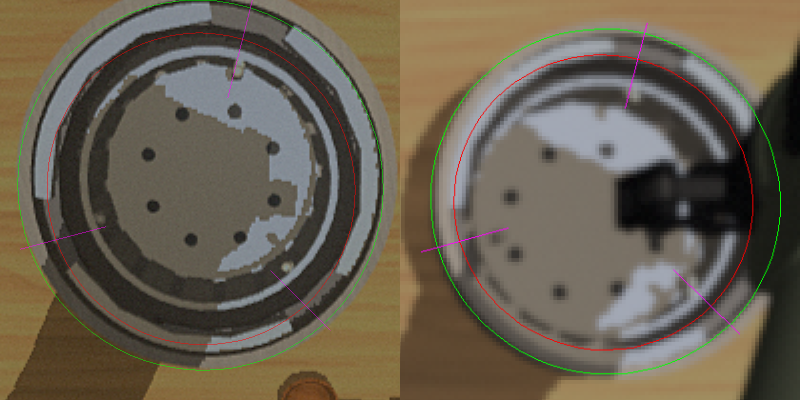

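```bash
python3 -m jog '[0,0,0,0,-0.33,0,0, 0,0,0,0,-0.33,0,0, 0,0,0,0,-0.33,0,0, 0,0,0,0,-0.33,0,0, 0,0,0,0.06,-0.33,0,0, 0,0,0,0.06,-0.33,0,0, 0,0,0,0,-0.33,0,0, 0,0,0,0,-0.33,0.1,0, 0,0,0,0,-0.33,0.1,0, 0,0,0,0,-0.33,0.1,0, 0,0,0,0,-0.33,0.2,0, 0,0,0,0,-0.33,0.2,0]'; python3 -m jog '[0,0,0,0,-0.3,0.2,0, 0,0,0,0,-0.1,0.2,0, 0,0,0,0,0,0,0,0,0,0,0,0,0,0]'
python3 - <<'E'
from h import *
P=manip.camera_params("wrist")
b,im=reds("wrist",29.5,P=P)
cv2.imwrite("pics/w2.png",im)
for x in b: print(*x)
to(524,233,200,-90)
E
```

```text
clock: 3.6
position: [493.3, 183.0, 247.6]
orientation: [-3.141, 0.001, -0.002]
force: [2.3, -0.5, -0.5]
gripper_width: 85.3
grip_force: 0.0
clock: 3.93
position: [492.6, 228.1, 199.8]
orientation: [3.14, 0.002, -0.004]
force: [1.1, -0.5, 0.0]
gripper_width: 85.3
grip_force: 0.0
pos [493.3 227.5 201. ] yaw_y -90.0 tilt 0.04 q7 -2.26
world d [30.7  5.5 -1. ] tool shift/120 [ 0.256 -0.046  0.008]
turn z frac -0.0 deg -0.0
turn z frac 2.0 deg 180.0
turn z frac 2.0 deg 180.0
```

View pics/w2.png

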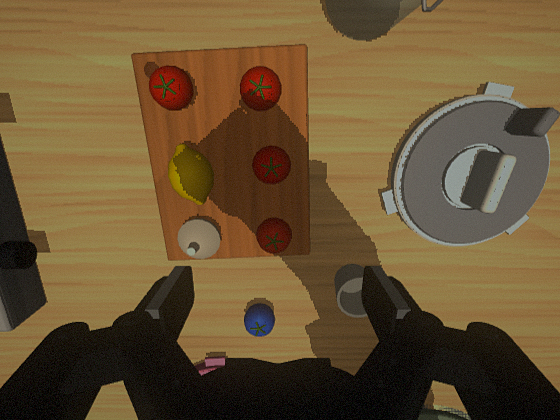

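The wrist view shows red tomatoes at (171,88), (261,88), (272,164) and (273,235). The lemon is at (190,175), the garlic at (199,238), and the blue look-alike at (259,319) is off the board. Joint 7 is near its limit, so I'll turn the tool half round.

```bash
python3 -m jog '[0,0,-0.079,0,0,0,0.3,0,0,-0.079,0,0,0,0.3,0,0,-0.079,0,0,0,0.3,0,0,-0.079,0,0,0,0.3,0,0,-0.079,0,0,0,0.3,0,0,-0.079,0,0,0,0.3,0,0,-0.079,0,0,0,0.3,0,0,-0.079,0,0,0,0.3,0,0,-0.079,0,0,0,0.3,0,0,-0.079,0,0,0,0.3,0,0,-0.079,0,0,0,0.3,0,0,-0.079,0,0,0,0.3]' >/dev/null;python3 -m jog '[0,0,-0.079,0,0,0,0.3,0,0,-0.079,0,0,0,0.3,0,0,-0.079,0,0,0,0.3,0,0,-0.079,0,0,0,0.3,0,0,-0.079,0,0,0,0.3,0,0,-0.079,0,0,0,0.3,0,0,-0.079,0,0,0,0.3,0,0,-0.079,0,0,0,0.3,0,0,-0.079,0,0,0,0.3,0,0,-0.079,0,0,0,0.3,0,0,-0.079,0,0,0,0.3,0,0,-0.079,0,0,0,0.3]' >/dev/null; python3 -m jog '[0,0,-0.079,0,0,0,0.3,0,0,-0.025,0,0,0,0.3,0,0,0,0,0,0,0.3]';sed -i 's/<5)|/<8)|/;s/>180)&(h\[...,2\]>60/>150)\&(h[...,2]>35/' h.py
python3 - <<'E'
from h import *
P=manip.camera_params("wrist")
b,im=reds("wrist",29.5,P=P,amin=200)
for x in b: print(*x)
for x in reds("top")[0]: print(*x)
to(524,233,150,90)
E
```

```text
clock: 6.23
position: [494.0, 226.6, 201.8]
orientation: [-0.0, 3.14, -0.001]
force: [-0.3, -0.1, 0.6]
gripper_width: 59.9
grip_force: 0.0
[284.1 143.4] 827 [441.7 234.2  29.5]
[286.3 213.9] 441 [519.9 237.2  29.5]
[373.9 274.6] 238 [597.7 344.4  29.5]
[290.8 279.8] 367 [604.9 243.4  29.5]
pos [493.6 227.2 201.7] yaw_y 89.8 tilt 0.08 q7 0.47
world d [ 30.4   5.8 -51.7] tool shift/120 [-0.253  0.049  0.431]
turn z frac -0.002 deg -0.2
turn z frac 1.998 deg 179.8
turn z frac 1.998 deg 179.8
```

```bash
python3 -m jog '[0,0,0,-0.237,0.065,0.2,0.3, 0,0,0,0,0,0.3,0.3, 0,0,0,0,0,0.3,0.3, 0,0,0,0,0,0.3,0.3, 0,0,0,0,0,0.25,0.3, 0,0,0,0,0,0.2,0.3, 0,0,0,0,0,0,0.3,0,0,0,0,0,0,0.8, 0,0,0,0,0,0,0.8,0,0,0,0,0,0,0.8,0,0,0,0,0,0,0.8,0,0,0,0,0,0,0.8]'
```

```text
clock: 7.33
position: [522.3, 236.5, 16.9]
orientation: [-0.001, 3.139, 0.001]
force: [-0.3, -1.2, 11.2]
gripper_width: 38.4
grip_force: 61.2
```

```bash
python3 -m jog '[0,0,0,0,0,-0.2,0.8, 0,0,0,0,0,-0.33,0.8, 0,0,0,0,0,-0.33,0.8, 0,0,0,0,-0.1,-0.33,0.8, 0,0,0,-0.06,-0.3,-0.15,0.8, 0,0,0,-0.06,-0.33,0,0.8, 0,0,0,-0.06,-0.33,0,0.8, 0,0,0,-0.06,-0.33,0,0.8, 0,0,0,-0.06,-0.33,0,0.8, 0,0,0,-0.06,-0.33,0,0.8, 0,0,0,0,-0.33,0,0.8, 0,0,0,0,-0.33,0,0.8]';  python3 -m jog '[0,0,0,0,-0.33,0,0.8, 0,0,0,0,-0.33,0,0.8, 0,0,0,0,-0.33,0,0.8, 0,0,0,0,-0.33,0,0.8, 0,0,0,0,-0.2,0,0.8, 0,0,0,0,0,0,0.8]'
python3 - <<'E'
from h import *
import pickle
P=manip.camera_params("wrist");im=manip.grab_frame("wrist");cv2.imwrite("pics/w3.png",im)
pickle.dump((P,im),open("w3.pkl","wb"))
to(565,-269,50,90)
E
```

```text
clock: 8.33
position: [564.8, -91.1, 176.9]
orientation: [-0.001, 3.14, -0.001]
force: [1.1, -0.1, 0.3]
gripper_width: 38.6
grip_force: 60.9
clock: 8.83
position: [563.8, -278.0, 176.1]
orientation: [0.011, 3.142, -0.004]
force: [-0.1, 0.0, -0.3]
gripper_width: 38.5
grip_force: 60.9
pos [ 564.3 -274.5  176.4] yaw_y 89.8 tilt 0.06 q7 1.38
world d [   0.7    5.5 -126.4] tool shift/120 [-0.005  0.047  1.053]
turn z frac -0.003 deg -0.2
turn z frac 1.997 deg 179.8
turn z frac 1.997 deg 179.8
```

View pics/w3.png

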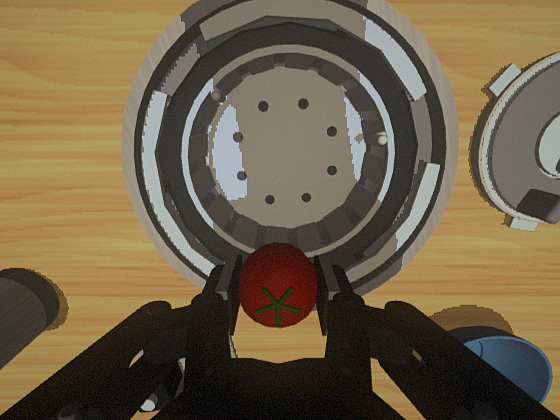

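The tomato is held at (277,285). The collar shows clearly, with gaps near (185,65) and (422,130). I'll unwrap the collar to get its centre and phase.

```bash
cat > unw.py <<'E'
from h import *
def unwrap(cam,P,im,x,y,z,r0,r1,fn):
    n=720; rs=np.arange(r0,r1,.25); out=[]
    a=np.radians(np.arange(n)/2)
    X=np.array([[x+r*np.cos(t),y+r*np.sin(t),z] for r in rs[::-1] for t in a])
    uv=proj(cam,X,P).astype(np.float32).reshape(len(rs),n,2)
    o=cv2.remap(im,uv[...,0],uv[...,1],1)
    o=cv2.resize(o,(720,len(rs)*2))
    for k in range(0,720,60): cv2.putText(o,str(k//2),(k,10),0,.35,(0,255,0))
    for r in(91,102,106,):
        v=int((r1-r)*8); cv2.line(o,(0,v),(720,v),(0,0,255),1)
    cv2.imwrite(fn,o)
E
python3 - <<'E'
from unw import *
import pickle
P,im=pickle.load(open("w3.pkl","rb"))
unwrap("wrist",P,im,520,-269,125,80,120,"pics/u1.png")
E
```

```text
(no output)
```

View pics/u1.png

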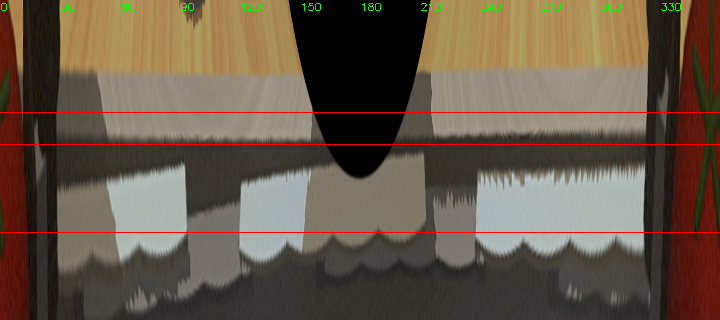

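The bowl centre is confirmed at about (520,-269), and the gap middles are at about 106°, 226° and -14°. I'll lower and release the first tomato.

```bash
python3 -m jog '[0,0,0,0,0.04,0.3,0.8, 0,0,0,0,0,0.3,0.8, 0,0,0,0,0,0.3,0.8, 0,0,0,0,0,0.13,0.8, 0,0,0,0,0,0,0.8, 0,0,0,0,0,0,0.4, 0,0,0,0,0,0,0.4, 0,0,0,0,0,0,0.4,0,0,0,0,0,0,0.4, 0,0,0,0,0,-0.3,0.4, 0,0,0,0,0,-0.33,0.4, 0,0,0,0,0,-0.33,0.4]'; python3 -m jog '[0,0,0,0.1,0.3,-0.1,0.3, 0,0,0,0.1,0.33,0,0.3, 0,0,0,0.1,0.33,0,0.3, 0,0,0,0.1,0.33,0,0.3, 0,0,0,0.1,0.33,0,0.3, 0,0,0,0.1,0.33,0,0.3, 0,0,0,0.1,0.33,0,0.3, 0,0,0,0.1,0.33,0,0.3, 0,0,0,0.1,0.33,0,0.3, 0,0,0,0.1,0.33,0,0.3, 0,0,0,0,0.33,0,0.3, 0,0,0,0,0.3,0,0.3]';python3 -m jog '[0,0,0,0,0.2,0,0.3, 0,0,0,0,0.1,0,0.3]'
python3 - <<'E'
from h import *
for c in("wrist","top","scene"):
    P=manip.camera_params(c)
    for x in reds(c,P=P,amin=40)[0]: print(c,*x)
to(444,231,16,90)
E
```

```text
clock: 9.88
position: [564.7, -266.1, 169.5]
orientation: [0.002, -3.142, -0.001]
force: [1.0, -0.3, 0.4]
gripper_width: 51.5
grip_force: 0.0
clock: 10.88
position: [443.9, 203.6, 180.5]
orientation: [-0.003, 3.14, -0.0]
force: [0.7, 0.3, 0.2]
gripper_width: 59.6
grip_force: 0.0
clock: 11.05
position: [443.8, 241.3, 180.6]
orientation: [-0.007, 3.14, 0.003]
force: [-0.2, 0.4, -0.2]
gripper_width: 59.6
grip_force: 0.0
wrist [269.5 199. ] 716 [446.4 233.9  29.5]
wrist [280.4 324.5] 568 [603.2 246.3  29.5]
wrist [342.1 330.8] 90 [612.1 321.4  29.5]
top [155.  152.3] 160 [600.  332.   29.5]
top [189.8 153.6] 155 [595.7 243.2  29.5]
top [392.1 162.8] 126 [ 567.  -267.4   29.5]
scene [357.9 284.5] 247 [447.1 235.2  29.5]
scene [317.4 333.9] 314 [601.9 248.3  29.5]
scene [357.  361.1] 360 [602.4 335.8  29.5]
pos [444.2 238.3 180. ] yaw_y 90.2 tilt 0.05 q7 0.38
world d [  -0.2   -7.3 -164. ] tool shift/120 [ 0.003 -0.061  1.367]
turn z frac 0.002 deg 0.2
turn z frac -1.998 deg -179.8
turn z frac -1.998 deg -179.8
```

```bash
python3 -m jog '[0,0,0,-0.015,-0.035,0.27,0.3, 0,0,0,0,0,0.3,0.3, 0,0,0,0,0,0.3,0.3, 0,0,0,0,0,0.3,0.3, 0,0,0,0,0,0.2,0.3, 0,0,0,0,0,0,0.3,0,0,0,0,0,0,0.8, 0,0,0,0,0,0,0.8,0,0,0,0,0,0,0.8,0,0,0,0,0,0,0.8,0,0,0,0,0,0,0.8,0,0,0,0,0,0,0.8]';  python3 -m jog '[0,0,0,0,0,-0.2,0.8, 0,0,0,0,0,-0.33,0.8, 0,0,0,0,0,-0.33,0.8, 0,0,0,0,-0.1,-0.33,0.8, 0,0,0,0,-0.3,-0.15,0.8, 0,0,0,-0.06,-0.33,0,0.8, 0,0,0,-0.06,-0.33,0,0.8, 0,0,0,-0.06,-0.33,0,0.8, 0,0,0,-0.06,-0.33,0,0.8, 0,0,0,0,-0.33,0,0.8, 0,0,0,0,-0.33,0,0.8, 0,0,0,0,-0.33,0,0.8]';  python3 -m jog '[0,0,0,0,-0.33,0,0.8, 0,0,0,0,-0.33,0,0.8, 0,0,0,0,-0.33,0,0.8, 0,0,0,0,-0.33,0,0.8, 0,0,0,0,-0.14,0,0.8, 0,0,0,0,0,0,0.8]'; python3 -c "
from h import *
to(475,-269,50,90)"
```

```text
clock: 12.2
position: [447.3, 233.2, 16.8]
orientation: [-0.001, 3.139, 0.001]
force: [-1.9, -4.1, 14.6]
gripper_width: 38.6
grip_force: 61.4
clock: 13.2
position: [475.0, -94.3, 176.9]
orientation: [-0.001, 3.14, -0.001]
force: [1.4, -1.1, -0.6]
gripper_width: 38.2
grip_force: 61.1
clock: 13.7
position: [474.6, -272.0, 176.3]
orientation: [0.008, 3.141, -0.002]
force: [-0.9, 0.4, -1.2]
gripper_width: 38.5
grip_force: 61.1
pos [ 474.6 -272.   176.3] yaw_y 89.7 tilt 0.08 q7 1.39
world d [   0.4    3.  -126.3] tool shift/120 [-0.003  0.026  1.053]
turn z frac -0.003 deg -0.3
turn z frac 1.997 deg 179.7
turn z frac 1.997 deg 179.7
```

```bash
python3 -m jog '[0,0,0,0,0.02,0.3,0.8, 0,0,0,0,0,0.3,0.8, 0,0,0,0,0,0.3,0.8, 0,0,0,0,0,0.13,0.8, 0,0,0,0,0,0,0.8, 0,0,0,0,0,0,0.4, 0,0,0,0,0,0,0.4, 0,0,0,0,0,0,0.4,0,0,0,0,0,0,0.4, 0,0,0,0,0,-0.3,0.4, 0,0,0,0,0,-0.33,0.4, 0,0,0,0,0,-0.33,0.4]'; python3 -m jog '[0,0,0,-0.1,0.3,-0.1,0.3, 0,0,0,-0.1,0.32,0,0.3, 0,0,0,-0.1,0.32,0,0.3, 0,0,0,-0.1,0.32,0,0.3, 0,0,0,-0.1,0.32,0,0.3, 0,0,0,-0.1,0.32,0,0.3, 0,0,0,-0.1,0.32,0,0.3, 0,0,0,-0.1,0.32,0,0.3, 0,0,0,-0.1,0.32,0,0.3, 0,0,0,-0.06,0.32,0,0.3, 0,0,0,0,0.32,0,0.3, 0,0,0,0,0.32,0,0.3]';python3 -m jog '[0,0,0,0,0.32,0,0.3, 0,0,0,0,0.13,0,0.3, 0,0,0,0,0,0,0.3]'
python3 - <<'E'
from h import *
for c in("wrist","top","scene"):
    P=manip.camera_params(c)
    for x in reds(c,P=P,amin=40)[0]: print(c,*x)
to(601,245,16,90)
E
```

```text
clock: 14.7
position: [475.2, -264.2, 169.4]
orientation: [0.003, -3.141, -0.001]
force: [0.6, -1.5, 0.2]
gripper_width: 51.0
grip_force: 0.0
clock: 15.7
position: [590.3, 195.7, 180.2]
orientation: [-0.001, 3.141, 0.001]
force: [0.4, -0.1, -0.1]
gripper_width: 60.0
grip_force: 0.0
clock: 15.95
position: [588.8, 253.0, 180.6]
orientation: [-0.01, 3.141, 0.005]
force: [-0.4, 0.7, 0.3]
gripper_width: 59.7
grip_force: 0.0
wrist [272.  204.3] 589 [597.  248.4  29.5]
wrist [346.6 210.1] 140 [603.  327.1  29.5]
wrist [262.4 216.9] 48 [611.  238.2  29.5]
top [389.2 163.2] 140 [ 565.8 -260.    29.5]
scene [317.4 333.6] 327 [601.4 247.9  29.5]
scene [356.7 361. ] 374 [602.6 335.3  29.5]
pos [590.4 247.2 179.9] yaw_y 90.0 tilt 0.04 q7 0.56
world d [  10.6   -2.2 -163.9] tool shift/120 [-0.088 -0.018  1.366]
turn z frac 0.001 deg 0.0
turn z frac -1.999 deg -180.0
turn z frac -1.999 deg -180.0
```

```bash
python3 -m jog '[0,0,0,-0.08,-0.01,0.27,0.3, 0,0,0,0,0,0.3,0.3, 0,0,0,0,0,0.3,0.3, 0,0,0,0,0,0.3,0.3, 0,0,0,0,0,0.2,0.3, 0,0,0,0,0,0,0.3,0,0,0,0,0,0,0.8, 0,0,0,0,0,0,0.8,0,0,0,0,0,0,0.8,0,0,0,0,0,0,0.8,0,0,0,0,0,0,0.8,0,0,0,0,0,0,0.8]';  python3 -m jog '[0,0,0,0,0,-0.2,0.8, 0,0,0,0,0,-0.33,0.8, 0,0,0,0,0,-0.33,0.8, 0,0,0,0,-0.1,-0.33,0.8, 0,0,0,0,-0.3,-0.15,0.8, 0,0,0,0.1,-0.32,0,0.8, 0,0,0,0.1,-0.32,0,0.8, 0,0,0,0.1,-0.32,0,0.8, 0,0,0,0.1,-0.32,0,0.8, 0,0,0,0.1,-0.32,0,0.8, 0,0,0,0.1,-0.32,0,0.8, 0,0,0,0.07,-0.32,0,0.8]';  python3 -m jog '[0,0,0,0,-0.33,0,0.8, 0,0,0,0,-0.33,0,0.8, 0,0,0,0,-0.33,0,0.8, 0,0,0,0,-0.33,0,0.8, 0,0,0,0,-0.05,0,0.8, 0,0,0,0,0,0,0.8]'; python3 -c "
from h import *
to(520,-237,50,90)"
```

```text
clock: 17.1
position: [600.9, 246.6, 17.0]
orientation: [-0.001, 3.139, 0.001]
force: [0.0, -2.9, 10.9]
gripper_width: 38.8
grip_force: 61.1
clock: 18.1
position: [518.6, -72.2, 176.8]
orientation: [-0.002, 3.141, -0.002]
force: [1.0, -0.4, -0.2]
gripper_width: 38.5
grip_force: 60.8
clock: 18.6
position: [519.4, -238.0, 176.2]
orientation: [0.006, 3.141, -0.002]
force: [-0.0, 1.0, 0.1]
gripper_width: 38.7
grip_force: 60.8
pos [ 519.4 -238.   176.2] yaw_y 89.8 tilt 0.06 q7 1.32
world d [   0.6    1.  -126.2] tool shift/120 [-0.005  0.009  1.052]
turn z frac -0.002 deg -0.2
turn z frac 1.998 deg 179.8
turn z frac 1.998 deg 179.8
```

```bash
python3 -m jog '[0,0,0,0,0,0.3,0.8, 0,0,0,0,0,0.3,0.8, 0,0,0,0,0,0.3,0.8, 0,0,0,0,0,0.13,0.8, 0,0,0,0,0,0,0.8, 0,0,0,0,0,0,0.42, 0,0,0,0,0,0,0.42, 0,0,0,0,0,0,0.42,0,0,0,0,0,0,0.42, 0,0,0,0,0,-0.3,0.42, 0,0,0,0,0,-0.33,0.42, 0,0,0,0,0,-0.33,0.42]'; python3 -m jog '[0,0,0,-0.1,0.3,-0.1,0.3, 0,0,0,-0.1,0.32,0,0.3, 0,0,0,-0.1,0.32,0,0.3, 0,0,0,-0.1,0.32,0,0.3, 0,0,0,-0.1,0.32,0,0.3, 0,0,0,-0.1,0.32,0,0.3, 0,0,0,-0.03,0.32,0,0.3, 0,0,0,0,0.32,0,0.3, 0,0,0,0,0.32,0,0.3, 0,0,0,0,0.32,0,0.3, 0,0,0,0,0.32,0,0.3, 0,0,0,0,0.32,0,0.3]';python3 -m jog '[0,0,0,0,0.32,0,0.3, 0,0,0,0,0.32,0,0.3,0,0,0,0,0.25,0,0.3,0,0,0,0,0,0,0.3]'
python3 - <<'E'
from h import *
for c in("wrist","top","scene"):
    P=manip.camera_params(c)
    for x in reds(c,P=P,amin=40)[0]: print(c,*x)
to(602,336,16,90)
E
```

```text
clock: 19.6
position: [519.8, -233.3, 169.5]
orientation: [0.005, -3.141, -0.001]
force: [0.3, -0.7, 0.4]
gripper_width: 49.6
grip_force: 0.0
clock: 20.6
position: [594.2, 226.7, 180.5]
orientation: [-0.004, 3.141, 0.001]
force: [0.2, -0.6, 0.4]
gripper_width: 59.9
grip_force: 0.0
clock: 20.93
position: [591.5, 338.9, 180.7]
orientation: [0.015, -3.141, -0.007]
force: [-0.5, -0.0, -0.0]
gripper_width: 59.5
grip_force: 0.0
wrist [272.5 204. ] 553 [599.3 335.   29.5]
wrist [268.2 219.2] 66 [616.2 330.5  29.5]
top [389.2 163.2] 140 [ 565.9 -260.2   29.5]
top [381.3 182.8] 134 [ 516.6 -239.2   29.5]
top [393.2 200.6] 131 [ 471.5 -268.    29.5]
scene [356.8 360.9] 378 [602.2 335.3  29.5]
pos [594.3 331.2 179.9] yaw_y 90.1 tilt 0.02 q7 0.48
world d [   7.7    4.8 -163.9] tool shift/120 [-0.064  0.04   1.366]
turn z frac 0.002 deg 0.1
turn z frac -1.998 deg -179.9
turn z frac -1.998 deg -179.9
```

```bash
python3 -m jog '[0,0,0,-0.065,0.03,0.27,0.3, 0,0,0,0,0,0.3,0.3, 0,0,0,0,0,0.3,0.3, 0,0,0,0,0,0.3,0.3, 0,0,0,0,0,0.2,0.3, 0,0,0,0,0,0,0.3,0,0,0,0,0,0,0.8, 0,0,0,0,0,0,0.8,0,0,0,0,0,0,0.8,0,0,0,0,0,0,0.8,0,0,0,0,0,0,0.8,0,0,0,0,0,0,0.8]';  python3 -m jog '[0,0,0,0,0,-0.2,0.8, 0,0,0,0,0,-0.33,0.8, 0,0,0,0,0,-0.33,0.8, 0,0,0,0,-0.1,-0.33,0.8, 0,0,0,0,-0.3,-0.15,0.8, 0,0,0,0.1,-0.32,0,0.8, 0,0,0,0.1,-0.32,0,0.8, 0,0,0,0.1,-0.32,0,0.8, 0,0,0,0.1,-0.32,0,0.8, 0,0,0,0.1,-0.32,0,0.8, 0,0,0,0.1,-0.32,0,0.8, 0,0,0,0.07,-0.32,0,0.8]';  python3 -m jog '[0,0,0,0,-0.33,0,0.8, 0,0,0,0,-0.33,0,0.8, 0,0,0,0,-0.33,0,0.8, 0,0,0,0,-0.33,0,0.8, 0,0,0,0,-0.33,0,0.8,0,0,0,0,-0.33,0,0.8,0,0,0,0,-0.33,0,0.8,0,0,0,0,-0.33,0,0.8, 0,0,0,0,0,0,0.8]'; python3 -c "
from h import *
to(520,-301,50,90)"
```

```text
clock: 22.08
position: [603.7, 334.5, 17.2]
orientation: [-0.001, 3.139, 0.001]
force: [-0.7, -1.5, 10.7]
gripper_width: 38.6
grip_force: 61.1
clock: 23.08
position: [521.6, 15.5, 176.8]
orientation: [-0.002, 3.14, -0.002]
force: [1.4, -0.1, -1.5]
gripper_width: 38.4
grip_force: 60.8
clock: 23.83
position: [521.4, -308.1, 175.9]
orientation: [-0.013, -3.141, 0.005]
force: [-0.6, -1.0, -1.1]
gripper_width: 38.6
grip_force: 60.8
pos [ 521.4 -308.1  175.9] yaw_y 89.5 tilt 0.19 q7 1.44
world d [  -1.4    7.1 -125.9] tool shift/120 [0.012 0.063 1.049]
turn z frac -0.005 deg -0.5
turn z frac 1.995 deg 179.5
turn z frac 1.995 deg 179.5
```

```bash
python3 -m jog '[0,0,0,0,0.055,0.3,0.8, 0,0,0,0,0,0.3,0.8, 0,0,0,0,0,0.3,0.8, 0,0,0,0,0,0.13,0.8, 0,0,0,0,0,0,0.8, 0,0,0,0,0,0,0.42, 0,0,0,0,0,0,0.42, 0,0,0,0,0,0,0.42,0,0,0,0,0,0,0.42, 0,0,0,0,0,-0.3,0.42, 0,0,0,0,0,-0.33,0.42, 0,0,0,0,0,-0.33,0.42]'; python3 -m jog '[0,0,0,0,0.3,-0.2,0.42, 0,0,0,0.05,0.32,-0.2,0.4, 0,0,0,0.05,0.32,0,0.4, 0,0,0,0.05,0.32,0,0.4, 0,0,0,0.05,0.32,0,0.4, 0,0,0,0,0.32,0,0.4, 0,0,0,0,0.32,0,0.4, 0,0,0,0,0.3,0,0.4, 0,0,0,0,0,0,0.4]'
python3 - <<'E'
from h import *
import pickle
for x in reds("top")[0]: print(*x)
P=manip.camera_params("wrist");im=manip.grab_frame("wrist");cv2.imwrite("pics/w4.png",im)
pickle.dump((P,im),open("w4.pkl","wb"))
for l in("lid","lid_grip","crank_grip"):
  for d in manip.silhouettes("wrist",l): print(l,d["confidence"],np.round(d["location"]),onz("wrist",d["location"],20 if l=="lid" else 60,P).round(1))
to(500,8,200,90)
E
```

```text
clock: 24.83
position: [522.7, -292.5, 169.5]
orientation: [0.003, -3.141, -0.001]
force: [-0.6, -0.8, -0.1]
gripper_width: 49.6
grip_force: 0.0
clock: 25.58
position: [499.0, 11.8, 214.2]
orientation: [-0.014, 3.139, 0.003]
force: [0.3, 0.7, -0.6]
gripper_width: 51.4
grip_force: 0.0
[389.2 163.2] 139 [ 565.9 -260.2   29.5]
[402.7 181.7] 126 [ 518.8 -292.7   29.5]
[381.3 182.8] 134 [ 516.6 -239.2   29.5]
[393.2 200.6] 130 [ 471.3 -268.    29.5]
lid 0.71 [279. 190.] [502.   10.7  20. ]
lid 0.42 [274. 170.] [478.7   4.8  20. ]
lid_grip 0.85 [281. 191.] [493.5  12.8  60. ]
lid_grip 0.64 [ 48. 248.] [ 560.7 -244.7   60. ]
crank_grip 0.8 [272. 170.] [472.1   3.5  60. ]
crank_grip 0.61 [277. 189.] [492.    8.8  60. ]
pos [499.2   3.6 212.6] yaw_y 90.0 tilt 0.03 q7 0.91
world d [  0.8   4.4 -12.6] tool shift/120 [-0.006  0.036  0.105]
turn z frac -0.0 deg -0.0
turn z frac 2.0 deg 180.0
turn z frac 2.0 deg 180.0
```

View pics/w4.png

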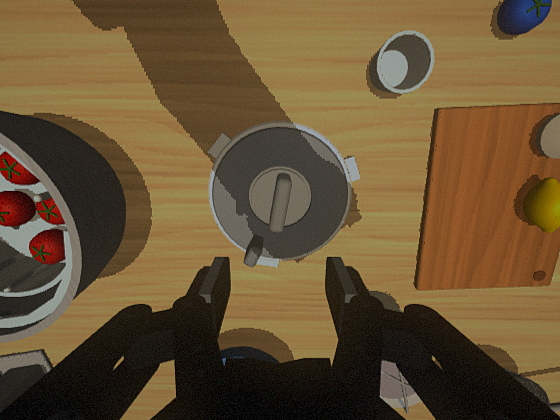

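All four tomatoes lie in the basket, shown on the left. The lid disc is at (281,192), with tabs at (219,147), (351,168) and (268,262). The bar runs from (283,176) to (277,228), and the paddle is at (254,249).

Run:
```python
from h import *
import pickle
P,im=pickle.load(open("w4.pkl","rb"))
for d in manip.silhouettes("wrist","lid")[:1]:
    c,f=fitdisc("wrist",P,d["region"],[500,8],[(20,86),(0,86)]);print(c,f)
T=np.array([onz("wrist",u,13,P)[:2] for u in((219,147),(351,168),(268,262))])
print(T.round(1))
cc=T.mean(0);print("mean",cc)
for q in(c,cc):print(np.degrees(np.arctan2(*(T-q).T[::-1])).round(1),np.linalg.norm(T-q,axis=1).round(1))
b=[onz("wrist",u,64,P)[:2] for u in((283,176),(277,228))];print("bar",b,np.mean(b,0),np.degrees(np.arctan2(*(b[1]-b[0])[::-1])))
g=onz("wrist",(254,249),60,P)[:2];print("paddle",g,np.degrees(np.arctan2(*(g-c)[::-1])))
to(*c,120,81.5)
```

```text
[510.58104396  11.78714323] 0.05888265371322632
[[453.8 -58.5]
 [477.1  95.7]
 [600.8  -2.6]]
mean [510.56652943  11.53939305]
[-129.   111.8   -9. ] [90.3 90.3 91.4]
[-129.   111.7   -8.9] [90.1 90.5 91.4]
bar [array([477.34950087,  14.61720386]), array([533.62768866,   8.86978841])] [505.48859476  11.74349613] -5.831121217304787
paddle [560.27955486 -16.5451952 ] -29.686783565132217
pos [499.2   3.5 212.5] yaw_y 90.0 tilt 0.03 q7 0.91
world d [ 11.3   8.2 -92.5] tool shift/120 [-0.094  0.069  0.771]
turn z frac 0.094 deg 8.5
turn z frac -1.906 deg -171.5
turn z frac -1.906 deg -171.5
```

```bash
python3 -m jog '[0,0,0.05,-0.094,0.069,0.2,0.4,0,0,0.047,0,0,0.2,0.4,0,0,0,0,0,0.2,0.4,0,0,0,0,0,0,0.4]'; python3 -c "
from h import *
to(510.5,11.7,36,81.3)"
```

```text
clock: 26.22
position: [508.7, 11.8, 137.1]
orientation: [-0.239, -3.128, 0.001]
force: [-0.4, -1.1, -0.8]
gripper_width: 51.0
grip_force: 0.0
pos [508.7  11.8 137.1] yaw_y 81.3 tilt 0.27 q7 0.67
world d [ 1.800e+00 -1.000e-01 -1.011e+02] tool shift/120 [-0.019  0.002  0.843]
turn z frac -0.0 deg -0.0
turn z frac 2.0 deg 180.0
turn z frac 2.0 deg 180.0
```

```bash
python3 -m jog '[0,0,0,-0.015,0,0.25,0.4,0,0,0,0,0,0.25,0.4,0,0,0,0,0,0.2,0.4,0,0,0,0,0,0.14,0.4,0,0,0,0,0,0,0.4,0,0,0,0,0,0,1,0,0,0,0,0,0,1,0,0,0,0,0,0,1,0,0,0,0,0,0,1,0,0,0,0,0,0,1,0,0,0,0,0,0,1]'; python3 -c "
from h import *
to(510.5,11.7,36,81.3)"
```

```text
clock: 27.13
position: [513.1, 12.3, 41.3]
orientation: [0.239, 3.13, -0.001]
force: [-2.1, -1.2, 13.2]
gripper_width: 14.8
grip_force: 59.1
pos [513.1  12.3  41.3] yaw_y 81.3 tilt 0.13 q7 0.52
world d [-2.6 -0.6 -5.3] tool shift/120 [ 0.02  -0.008  0.044]
turn z frac -0.0 deg -0.0
turn z frac 2.0 deg 180.0
turn z frac 2.0 deg 180.0
```

```bash
python3 -m jog '[0,0,0,0,0,-0.1,1,0,0,0,0,0,-0.25,1,0,0,0,0,0,-0.3,1,0,0,0,0,0,-0.3,1,0,0,0,0,0,-0.3,1,0,0,0.07,0,0,-0.1,1,0,0,0.07,0,0,0,1,0,0,0.07,0,0,0,1,0,0,0.07,0,0,0,1,0,0,0,0,0,0,1]'; python3 -c "
from h import *
to(520,-269,195,56)"
```

```text
clock: 27.97
position: [512.0, 12.8, 203.1]
orientation: [0.923, 3.002, -0.0]
force: [0.4, 1.0, -4.4]
gripper_width: 14.7
grip_force: 59.6
pos [512.   12.8 203.1] yaw_y 55.8 tilt 0.07 q7 0.37
world d [   8.  -281.8   -8.1] tool shift/120 [-1.374 -1.906  0.068]
turn z frac -0.002 deg -0.2
turn z frac 1.998 deg 179.8
turn z frac 1.998 deg 179.8
```

Carrying the lid (weight about 4 N) over to the bowl.

```bash
python3 -m jog '[0,0,0,-0.09,-0.126,0,1,0,0,0,-0.16,-0.222,0,1,0,0,0,-0.16,-0.222,0,1,0,0,0,-0.16,-0.222,0,1,0,0,0,-0.16,-0.222,0,1,0,0,0,-0.16,-0.222,0,1,0,0,0,-0.16,-0.222,0,1,0,0,0,-0.16,-0.222,0,1,0,0,0,-0.1,-0.137,0,1,0,0,0,-0.064,-0.09,0,1,0,0,0,0,0,0,1,0,0,0,0,0,0,1]'
python3 - <<'E'
from h import *
import pickle
to(520,-269,195,56)
P=manip.camera_params("wrist");im=manip.grab_frame("wrist");cv2.imwrite("pics/w5.png",im)
pickle.dump((P,im),open("w5.pkl","wb"))
E
```

```text
clock: 28.97
position: [521.5, -268.7, 201.9]
orientation: [-0.912, -3.006, -0.001]
force: [-0.6, 0.4, -3.4]
gripper_width: 14.6
grip_force: 59.6
pos [ 521.5 -268.7  201.9] yaw_y 56.2 tilt 0.05 q7 0.9
world d [-1.5 -0.3 -6.9] tool shift/120 [ 0.009 -0.009  0.058]
turn z frac 0.003 deg 0.2
turn z frac -1.997 deg -179.8
turn z frac -1.997 deg -179.8
```

View pics/w5.png

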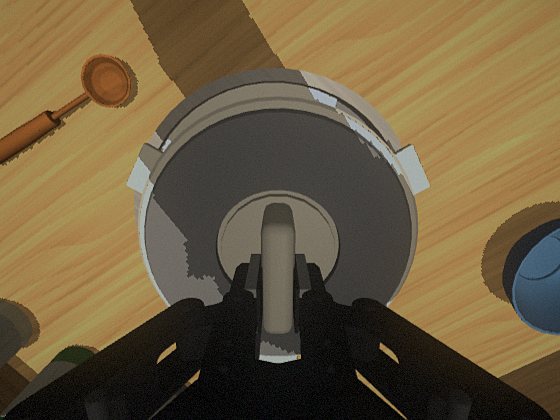

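Run:
```python
from h import *
import pickle
P,im=pickle.load(open("w5.pkl","rb"))
p,r=pose();M=r.as_matrix()
for z in(170,176):
    A,B=[onz("wrist",u,z,P) for u in((147,169),(411,168))]
    d=A-B; m=(A+B)/2; n=np.array([-d[1],d[0]])/np.hypot(*d[:2])
    if n@M[:2,0]>0: n=-n   # lid x = -tool x
    print(z,np.hypot(*d[:2]),"(160)",m[:2]+46*n,"lidx deg",np.degrees(np.arctan2(n[1],n[0])),"centre-tcp",(m[:2]+46*n-p[:2]).round(1))
c=[]
```

```text
170 158.1387710273026 (160) [ 519.77870601 -265.11169455] lidx deg -33.59576538383343 centre-tcp [-1.9  2.8]
176 152.69939206748163 (160) [ 518.94595257 -264.6005021 ] lidx deg -33.5957653838334 centre-tcp [-2.7  3.3]
```

```bash
python3 -m jog '[0,0,0,-0.019,-0.0235,0.1,1,0,0,0,0,0,0.15,1,0,0,0,0,0,0.1,1,0,0,0,0,0,0,1]'; python3 -m jog '[0,0,0,0,0,0.03,1,0,0,0,0,0,0.02,1,0,0,0,0,0,0,1,0,0,0,0,0,0,1]'
```

```text
clock: 29.35
position: [520.8, -271.6, 156.9]
orientation: [-0.911, -3.003, -0.001]
force: [0.2, 0.5, -4.1]
gripper_width: 14.7
grip_force: 59.5
clock: 29.68
position: [522.4, -272.4, 154.4]
orientation: [0.914, 3.005, 0.0]
force: [-1.4, 2.0, 1.1]
gripper_width: 14.9
grip_force: 60.3
```

```bash
python3 -m jog '[0,0,-0.035,0,0,0.01,1,0,0,-0.035,0,0,0,1,0,0,-0.035,0,0,0,1,0,0,-0.035,0,0,0.01,1,0,0,0,0,0,0,1]';python3 -m jog '[0,0,-0.035,0,0,0.01,1,0,0,0,0,0,0.0,1]';python3 -m jog '[0,0,-0.035,0,0,0.01,1,0,0,0,0,0,0.0,1]'; python3 -c "
from h import *
to(520,-269,145,76)
print(manip.observe()['wrist_torque'])"
```

```text
clock: 30.1
position: [523.6, -273.2, 154.0]
orientation: [0.576, 3.084, -0.002]
force: [-7.0, 1.8, 32.9]
gripper_width: 14.9
grip_force: 65.8
clock: 30.27
position: [524.0, -273.1, 153.7]
orientation: [0.491, 3.098, -0.003]
force: [-10.8, 3.0, 46.2]
gripper_width: 14.5
grip_force: 82.4
clock: 30.43
position: [524.0, -273.1, 153.5]
orientation: [0.407, 3.11, -0.004]
force: [-17.4, 4.2, 64.6]
gripper_width: 15.0
grip_force: 112.9
pos [ 524.  -273.1  153.5] yaw_y 75.1 tilt 0.32 q7 1.15
world d [-4.   4.1 -8.5] tool shift/120 [0.041 0.025 0.07 ]
turn z frac -0.01 deg -0.9
turn z frac 1.99 deg 179.1
turn z frac 1.99 deg 179.1
[ 1.25736471  3.53280624 -2.07589211]
```

```bash
python3 -m jog '[0,0,0,0,0,-0.04,1,0,0,0,0.01,0.02,0,1,0,0,0,0,0,0,1]'
python3 - <<'E'
from h import *
import pickle
to(520,-269,195,76)
P=manip.camera_params("wrist");im=manip.grab_frame("wrist");cv2.imwrite("pics/w6.png",im)
pickle.dump((P,im),open("w6.pkl","wb"))
E
```

```text
clock: 30.68
position: [521.4, -269.8, 153.8]
orientation: [0.409, 3.114, -0.0]
force: [-0.1, -0.2, -3.6]
gripper_width: 15.1
grip_force: 65.0
pos [ 521.4 -269.8  153.8] yaw_y 75.1 tilt 0.03 q7 1.14
world d [-1.4  0.8 41.2] tool shift/120 [ 0.013  0.003 -0.343]
turn z frac -0.011 deg -0.9
turn z frac 1.989 deg 179.1
turn z frac 1.989 deg 179.1
```

View pics/w6.png

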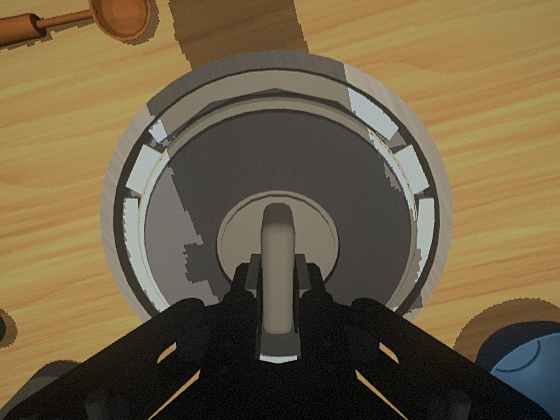

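The tabs at (142,170) and (415,170) now sit mid-gap, and the lid hangs free. I'll lower it again now that it's centred.

```bash
python3 -m jog '[0,0,0,0.01,0.003,0.02,1,0,0,0,0,0,0,1]';python3 -m jog '[0,0,0,0,0,0.02,1,0,0,0,0,0,0,1]'; python3 -m jog '[0,0,0,0,0,0.015,1,0,0,0,0,0,0,1]'; python3 -c "
from h import *
to(520,-269,145,76)
print(manip.observe()['wrist_torque'])"
```

```text
clock: 30.9
position: [519.8, -269.3, 150.4]
orientation: [-0.409, -3.114, -0.001]
force: [0.3, 0.3, -4.0]
gripper_width: 14.4
grip_force: 65.0
clock: 31.07
position: [520.0, -269.4, 148.1]
orientation: [-0.409, -3.114, -0.001]
force: [-0.4, 0.2, -3.9]
gripper_width: 15.2
grip_force: 65.0
clock: 31.23
position: [520.2, -269.4, 146.6]
orientation: [-0.409, -3.114, -0.0]
force: [0.5, -0.1, -3.7]
gripper_width: 14.2
grip_force: 65.0
pos [ 520.2 -269.4  146.6] yaw_y 75.0 tilt 0.03 q7 1.14
world d [-0.2  0.4 -1.6] tool shift/120 [0.002 0.003 0.013]
turn z frac -0.011 deg -1.0
turn z frac 1.989 deg 179.0
turn z frac 1.989 deg 179.0
[ 0.00569682 -0.01527431 -0.02581971]
```

Free descent through the gaps. I'll lower it to the shelf.

```bash
python3 -m jog '[0,0,0,0,0,0.015,1,0,0,0,0,0,0,1]';python3 -m jog '[0,0,0,0,0,0.015,1,0,0,0,0,0,0,1]'; python3 -m jog '[0,0,0,0,0,0.015,1,0,0,0,0,0,0,1]'
```

```text
clock: 31.4
position: [520.2, -269.4, 144.9]
orientation: [-0.409, -3.115, -0.0]
force: [-0.2, 0.9, -3.9]
gripper_width: 14.8
grip_force: 65.0
clock: 31.57
position: [520.2, -269.5, 143.1]
orientation: [-0.409, -3.115, -0.0]
force: [-0.5, -0.3, -2.6]
gripper_width: 14.2
grip_force: 65.0
clock: 31.73
position: [520.5, -269.6, 142.6]
orientation: [0.409, 3.114, -0.001]
force: [-6.3, 0.1, 14.1]
gripper_width: 14.7
grip_force: 67.7
```

```bash
python3 -m jog '[0,0,0,0,0,-0.01,1,0,0,0.04,-0.001,0,0.0015,1,0,0,0.04,-0.001,-0.001,0.0015,1,0,0,0.04,-0.001,-0.001,0.0015,1,0,0,0.04,-0.001,-0.001,0.0015,1,0,0,0,0,0,0,1]'; python3 -c "
from h import *
to(520,-269,143,18)
print(manip.observe()['wrist_torque'])"
```

```text
clock: 32.23
position: [520.7, -269.9, 142.1]
orientation: [0.801, 3.038, -0.0]
force: [0.2, 0.0, -2.9]
gripper_width: 14.2
grip_force: 65.1
pos [ 520.7 -269.9  142.1] yaw_y 60.5 tilt 0.01 q7 0.91
world d [-0.7  0.9  0.9] tool shift/120 [ 0.009  0.004 -0.007]
turn z frac 0.472 deg 42.5
turn z frac -1.528 deg -137.5
turn z frac -1.528 deg -137.5
[ 0.08215168 -0.11177086 -0.01123749]
```

Turning freely under the thread; continuing.

```bash
python3 -m jog '[0,0,0.04,-0.001,0,0.0015,1,0,0,0.04,-0.001,-0.001,0.0015,1,0,0,0.04,-0.001,-0.001,0.0015,1,0,0,0.04,-0.001,-0.001,0.0015,1,0,0,0.04,-0.001,0,0.0015,1,0,0,0.04,-0.001,-0.001,0.0015,1,0,0,0,0,0,0,1]'; python3 -c "
from h import *
to(520,-269,143,18)
print(manip.observe()['wrist_torque'])"
python3 -m jog '[0,0,0.04,-0.001,0,0.0015,1,0,0,0.04,-0.001,-0.001,0.0015,1,0,0,0.04,-0.001,-0.001,0.0015,1,0,0,0.04,-0.001,-0.001,0.0015,1,0,0,0,0,0,0,1]'; python3 -c "
from h import *
to(520,-269,143,18)
print(manip.observe()['wrist_torque'])"
```

```text
clock: 32.82
position: [520.9, -270.7, 141.0]
orientation: [-1.353, -2.835, 0.0]
force: [0.1, -0.3, -3.5]
gripper_width: 14.3
grip_force: 64.9
pos [ 520.9 -270.7  141. ] yaw_y 39.0 tilt 0.01 q7 0.59
world d [-0.9  1.7  2. ] tool shift/120 [ 0.016  0.003 -0.017]
turn z frac 0.233 deg 21.0
turn z frac -1.767 deg -159.0
turn z frac -1.767 deg -159.0
[-0.00667085  0.00984801  0.02301886]
clock: 33.23
position: [520.8, -271.2, 140.2]
orientation: [-1.696, -2.645, 0.0]
force: [0.2, 0.5, -4.1]
gripper_width: 14.5
grip_force: 64.9
pos [ 520.8 -271.2  140.2] yaw_y 24.7 tilt 0.01 q7 0.38
world d [-0.8  2.2  2.8] tool shift/120 [ 0.02   0.002 -0.023]
turn z frac 0.074 deg 6.7
turn z frac -1.926 deg -173.3
turn z frac -1.926 deg -173.3
[0.0038429  0.01938862 0.00364307]
```

```bash
python3 -m jog '[0,0,0.03,0,0,0.002,1,0,0,0.03,0,0,0.002,1,0,0,0,0,0,0,1]'; python3 -c "
from h import *
to(520,-269,143,18)
print(manip.observe()['wrist_torque'])"
python3 -m jog '[0,0,0.025,0,0,0.002,1,0,0,0.025,0,0,0.002,1,0,0,0,0,0,0,1]'; python3 -c "
from h import *
to(520,-269,143,18)
print(manip.observe()['wrist_torque'])"
```

```text
clock: 33.48
position: [520.4, -272.4, 139.8]
orientation: [1.816, 2.563, -0.003]
force: [-3.4, -5.3, -2.1]
gripper_width: 14.9
grip_force: 65.5
pos [ 520.4 -272.4  139.8] yaw_y 19.4 tilt 0.11 q7 0.3
world d [-0.4  3.4  3.2] tool shift/120 [ 0.028  0.006 -0.027]
turn z frac 0.015 deg 1.4
turn z frac -1.985 deg -178.6
turn z frac -1.985 deg -178.6
[-1.25002015  0.56295277  0.75632943]
clock: 33.73
position: [520.7, -273.3, 139.7]
orientation: [1.913, 2.489, -0.004]
force: [-1.5, -10.6, 0.5]
gripper_width: 14.9
grip_force: 92.9
pos [ 520.7 -273.3  139.7] yaw_y 14.9 tilt 0.18 q7 0.23
world d [-0.7  4.3  3.3] tool shift/120 [ 0.036  0.004 -0.027]
turn z frac -0.034 deg -3.1
turn z frac 1.966 deg 176.9
turn z frac 1.966 deg 176.9
[-2.46270748  0.33044804  1.20826044]
```

The stop is felt (torque rising at about 60° of turn). I'll release, rise and check.

```bash
python3 -m jog '[0,0,-0.04,0,0.005,0,1,0,0,0,0,0,0,0.4,0,0,0,0,0,0,0.4,0,0,0,0,0,0,0.4,0,0,0,0,0,-0.15,0.4,0,0,0,0,0,-0.3,0.4,0,0,0,0,0,-0.3,0.4,0,0,0,0,0,0,0.4]'
python3 - <<'E'
from h import *
import pickle
to(520,-269,143,18)
P=manip.camera_params("wrist");im=manip.grab_frame("wrist");cv2.imwrite("pics/w7.png",im)
pickle.dump((P,im),open("w7.pkl","wb"))
E
```

```text
clock: 34.4
position: [523.9, -271.3, 235.5]
orientation: [1.834, 2.542, 0.003]
force: [-0.3, -0.2, 0.2]
gripper_width: 51.1
grip_force: 0.0
pos [ 523.9 -271.3  235.5] yaw_y 18.4 tilt 0.44 q7 0.36
world d [ -3.9   2.3 -92.5] tool shift/120 [ 0.032 -0.03   0.771]
turn z frac 0.004 deg 0.4
turn z frac -1.996 deg -179.6
turn z frac -1.996 deg -179.6
```

View pics/w7.png

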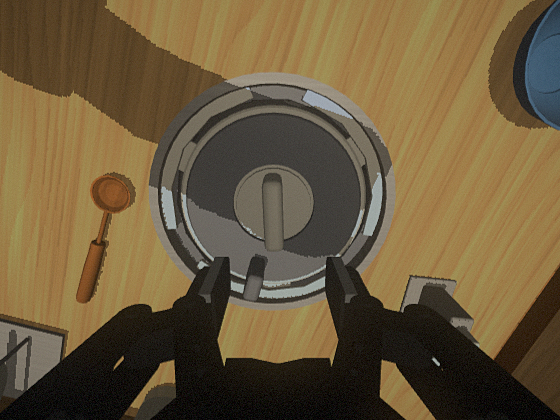

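The lid is seated, level and centred under the ribs. The bar runs from (271,178) to (274,245), and the paddle is around (256,277).

Run:
```python
from h import *
import pickle
P,im=pickle.load(open("w7.pkl","rb"))
b=[onz("wrist",u,162,P)[:2] for u in((271,178),(274,245))];print("bar",b,np.mean(b,0),np.degrees(np.arctan2(*(b[1]-b[0])[::-1])))
for d in manip.silhouettes("wrist","crank_grip")+manip.silhouettes("wrist","lid"):
    ys,xs=np.nonzero(d["region"]);g=onz("wrist",d["location"],155,P)[:2];v=g-[520,-269]
    print(d["confidence"],np.round(d["location"]),xs.min(),xs.max(),ys.min(),ys.max(),g.round(1),np.degrees(np.arctan2(v[1],v[0])).round(1),np.hypot(*v).round(1))
# predicted pixels of model with lid angle th, paddle rel -21.5
for th in(-68,-71,-74):
    X=[]
    for a,rr,z in((th,30,162),(th,-30,162),(th-21,53,162),(th-21,79,162),(th,92,108.5),(th+120,92,108.5),(th+240,92,108.5)):
        X.append([520+rr*np.cos(np.radians(a)),-269+rr*np.sin(np.radians(a)),z])
    print(th,proj("wrist",X,P).round().astype(int).tolist())
```

```text
bar [array([ 509.42313953, -238.39122029]), array([ 528.59640906, -289.7393965 ])] [ 519.00977429 -264.0653084 ] -69.52450467463396
0.87 [266. 165.] 185 360 113 301 [ 502.9 -231.6] 114.6 41.1
0.54 [271. 105.] 148 395 73 310 [ 493.5 -189.3] 108.4 84.0
0.66 [271. 194.] 178 365 105 301 [ 513.5 -251.7] 110.7 18.5
-68 [[274, 253], [269, 181], [253, 276], [245, 301], [279, 284], [357, 146], [182, 157]]
-71 [[272, 254], [271, 181], [250, 275], [240, 300], [274, 284], [359, 150], [184, 153]]
-74 [[271, 254], [273, 181], [247, 274], [236, 299], [269, 284], [361, 155], [186, 148]]
```

```bash
python3 -m jog '[0,0,0.068,0,0,0,1,0,0,0.068,0,0,0,1,0,0,0.068,0,0,0,1,0,0,0,-0.2,0.15,0,1,0,0,0,-0.23,0.14,0,1,0,0,0,0,0,0,1,0,0,0,0,0,0,1]'; python3 -c "
from h import *
to(558.8,-322.4,148,0)"
```

```text
clock: 35.13
position: [555.9, -323.5, 227.3]
orientation: [-2.221, -2.218, 0.001]
force: [-0.0, -0.1, -0.3]
gripper_width: -0.0
grip_force: 0.0
pos [ 555.9 -323.5  227.3] yaw_y -0.1 tilt 0.14 q7 0.13
world d [  2.9   1.1 -79.3] tool shift/120 [0.008 0.025 0.66 ]
turn z frac -0.001 deg -0.1
turn z frac 1.999 deg 179.9
turn z frac 1.999 deg 179.9
```

```bash
python3 -m jog '[0,0,0,0.008,0.025,0.3,1,0,0,0,0,0,0.3,1,0,0,0,0,0,0.06,1,0,0,0,0,0,0,1]'; python3 -m jog '[0,0,0,-0.078,-0.153,0,1,0,0,0,-0.027,-0.17,0,1,0,0,0,0.027,-0.17,0,1,0,0,0,0,0,0,1]'
python3 - <<'E'
from h import *
to(456,-290,148,0)
cv2.imwrite("pics/w8.png",np.hstack([cv2.resize(manip.grab_frame("top")[110:250,330:470],(400,400),interpolation=3),cv2.resize(manip.grab_frame("scene")[110:250,100:240],(400,400),interpolation=3)]))
E
```

```text
clock: 35.47
position: [557.7, -320.6, 147.7]
orientation: [-2.217, -2.219, 0.002]
force: [-0.6, -0.3, 1.0]
gripper_width: -0.1
grip_force: 0.0
clock: 35.8
position: [497.5, -331.9, 152.1]
orientation: [2.223, 2.219, -0.002]
force: [-0.3, -0.2, 0.5]
gripper_width: -0.1
grip_force: 0.0
pos [ 497.5 -331.9  152.1] yaw_y -0.1 tilt 0.1 q7 0.12
world d [-41.5  41.9  -4.1] tool shift/120 [ 0.348 -0.346  0.034]
turn z frac -0.001 deg -0.1
turn z frac 1.999 deg 179.9
turn z frac 1.999 deg 179.9
```

View pics/w8.png

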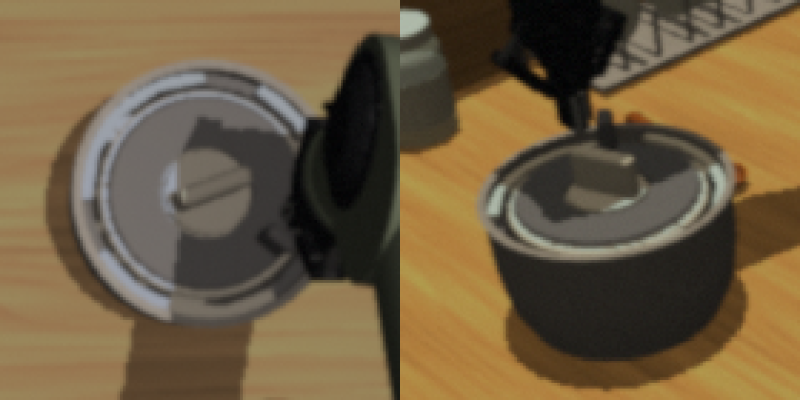

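The crop shows the paddle at (270,235), now at about -118°, so the finger behind it is pushing it round. I'll carry on circling clockwise.

```bash
python3 -m jog '[0,0,0,0.078,-0.153,0.025,1,0,0,0,0.122,-0.122,0,1,0,0,0,0.153,-0.078,0,1,0,0,0,0.170,-0.027,0,1,0,0,0,0.170,0.027,0,1,0,0,0,0.153,0.078,0,1,0,0,0,0.122,0.122,0,1,0,0,0,0.078,0.153,0,1,0,0,0,0.027,0.170,0,1,0,0,0,-0.027,0.170,0,1,0,0,0,-0.078,0.153,0,1,0,0,0,-0.122,0.122,0,1]'
python3 - <<'E'
from h import *
p,_=pose();v=p[:2]-[520,-269];print(p,np.degrees(np.arctan2(v[1],v[0])),np.hypot(*v))
P=manip.camera_params("wrist");im=manip.grab_frame("wrist");cv2.imwrite("pics/w9.png",im)
E
```

```text
clock: 36.9
position: [576.7, -227.8, 148.3]
orientation: [2.218, 2.224, 0.003]
force: [-1.3, 0.5, -0.4]
gripper_width: -0.2
grip_force: 0.4
[ 576.65477499 -227.80462214  148.26110645] 36.02201864316894 70.04871651847546
```

View pics/w9.png

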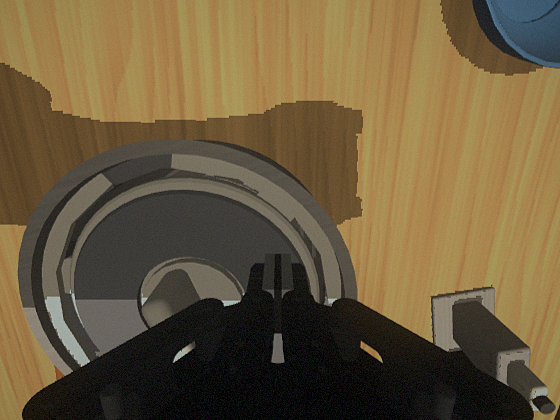

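```bash
python3 -m jog '[0,0,0,-0.17,0.05,0,1,0,0,0,-0.17,0.027,0,1,0,0,0,-0.17,-0.027,0,1,0,0,0,-0.153,-0.078,0,1,0,0,0,-0.122,-0.122,0,1,0,0,0,-0.078,-0.153,0,1,0,0,0,-0.027,-0.17,0,1,0,0,0,0.027,-0.17,0,1,0,0,0,0.078,-0.153,0,1,0,0,0,0.122,-0.122,0,1,0,0,0,0.153,-0.078,0,1,0,0,0,0.17,-0.027,0,1]'
python3 - <<'E'
from h import *
p,_=pose();v=p[:2]-[520,-269];print(p,np.degrees(np.arctan2(v[1],v[0])),np.hypot(*v))
im=manip.grab_frame("top")
cv2.imwrite("pics/w10.png",cv2.resize(im[110:250,330:470],(500,500),interpolation=3))
E
```

```text
clock: 37.95
position: [450.7, -270.6, 148.1]
orientation: [2.223, 2.218, -0.0]
force: [0.9, -0.2, 0.7]
gripper_width: 0.2
grip_force: 0.5
[ 450.72000307 -270.62778464  148.06863416] -178.65404102982134 69.2991172966704
```

```bash
python3 -m jog '[0,0,0,0.17,0.045,0,1,0,0,0,0.153,0.078,0,1,0,0,0,0.122,0.122,0,1,0,0,0,0.078,0.153,0,1,0,0,0,0.027,0.17,0,1,0,0,0,-0.027,0.17,0,1,0,0,0,-0.078,0.153,0,1,0,0,0,-0.122,0.122,0,1,0,0,0,-0.153,0.078,0,1,0,0,0,-0.17,0.027,0,1,0,0,0,-0.17,-0.027,0,1,0,0,0,-0.153,-0.078,0,1]'
python3 - <<'E'
from h import *
p,_=pose();v=p[:2]-[520,-269];print(p,np.degrees(np.arctan2(v[1],v[0])),np.hypot(*v))
cv2.imwrite("pics/w11.png",np.hstack([cv2.resize(manip.grab_frame("top")[110:250,330:470],(400,400),interpolation=3),cv2.resize(manip.grab_frame("scene")[110:250,100:240],(400,400),interpolation=3)]))
E
```

```text
clock: 39.0
position: [574.6, -309.4, 147.8]
orientation: [2.22, 2.222, 0.003]
force: [0.5, 1.8, -0.3]
gripper_width: 0.1
grip_force: 0.5
[ 574.61214712 -309.37766715  147.78145112] -36.47748862041824 67.91791087377527
```

View pics/w11.png

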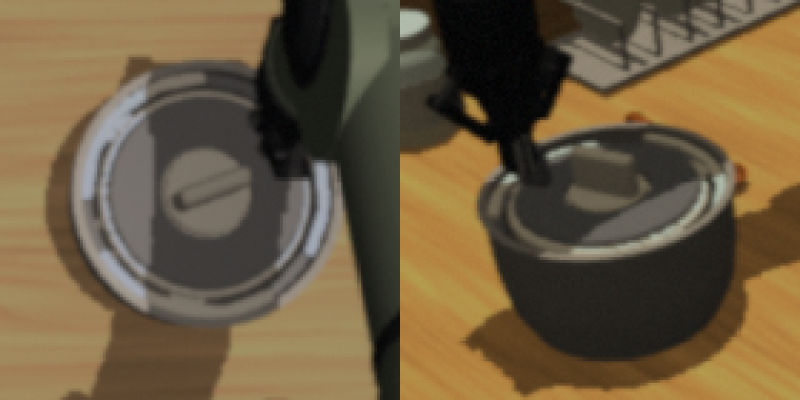

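```bash
python3 -m jog '[0,0,0,-0.122,-0.13,0,1,0,0,0,-0.078,-0.153,0,1,0,0,0,-0.027,-0.17,0,1,0,0,0,0.027,-0.17,0,1,0,0,0,0.078,-0.153,0,1,0,0,0,0.122,-0.122,0,1,0,0,0,0.153,-0.078,0,1,0,0,0,0.17,-0.027,0,1,0,0,0,0.17,0.027,0,1,0,0,0,0.153,0.078,0,1,0,0,0,0.122,0.122,0,1,0,0,0,0.078,0.153,0,1]'
python3 - <<'E'
from h import *
p,_=pose();v=p[:2]-[520,-269];print(p,np.degrees(np.arctan2(v[1],v[0])),np.hypot(*v))
E
python3 -m jog '[0,0,0,0.027,0.17,0,1,0,0,0,-0.035,0.17,0,1,0,0,0,-0.078,0.153,0,1,0,0,0,-0.122,0.122,0,1,0,0,0,-0.153,0.078,0,1,0,0,0,-0.17,0.027,0,1,0,0,0,-0.17,-0.027,0,1,0,0,0,-0.153,-0.078,0,1,0,0,0,-0.122,-0.122,0,1,0,0,0,-0.078,-0.153,0,1,0,0,0,-0.027,-0.17,0,1,0,0,0,0.027,-0.17,0,1]'
python3 -m jog '[0,0,0,0.078,-0.153,0,1,0,0,0,0.122,-0.122,0,1,0,0,0,0,0,0,1,0,0,0,-0.05,0.05,0,1,0,0,0,0,0,-0.25,1,0,0,0,0,0,-0.33,1,0,0,0,0,0.33,-0.33,1,0,0,0,0,0.33,0,1,0,0,0,0,0.33,0,1,0,0,0,0.3,0.1,0,1,0,0,0,0.3,0.1,0,1,0,0,0,0.3,0,0,1]'
python3 - <<'E'
from h import *
p,_=pose();v=p[:2]-[520,-269];print(p)
cv2.imwrite("pics/w12.png",np.hstack([cv2.resize(manip.grab_frame("top")[110:250,330:470],(400,400),interpolation=3),cv2.resize(manip.grab_frame("scene")[110:250,100:240],(400,400),interpolation=3)]))
E
```

```text
clock: 40.1
position: [498.9, -205.7, 148.2]
orientation: [2.22, 2.222, 0.0]
force: [-0.6, -1.7, -0.9]
gripper_width: 0.0
grip_force: 0.5
[ 498.94152501 -205.73649997  148.18011323] 108.41101543725847 66.6763061749566
clock: 41.1
position: [498.1, -334.9, 147.7]
orientation: [2.222, 2.219, 0.001]
force: [1.7, -0.1, -0.4]
gripper_width: 0.3
grip_force: 0.4
clock: 42.1
position: [606.8, -205.9, 246.0]
orientation: [-2.221, -2.221, -0.004]
force: [1.0, 0.4, 0.6]
gripper_width: 0.2
grip_force: 0.0
[ 606.79300282 -205.90164267  245.97645657]
```

View pics/w12.png

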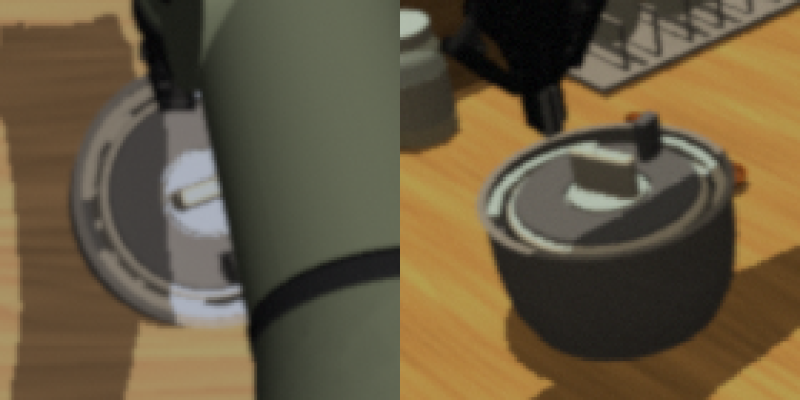

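The paddle sits at about -155°, just ahead of the finger's last position, so it followed for more than three turns (about 20 rad in all). The lid's bar hasn't shifted and the arm is clear, so I'll hand it in.

```bash
python3 -c "
from plant import manip
print(manip.close_job())"
```

```text
the job is handed in; nothing more can be done
None
```

Handed in without a verdict shown: all four tomatoes are in the basket, the lid is screwed home (bar about 1.5° from its computed stop angle), and the crank was turned just over three turns clockwise, estimated from the finger's path; I viewed 16 pictures, over the limit of 14.

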